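# Dock the power-module carrier and latch it

### The job

With a fingertip, push the aluminium carrier board along the rails of the blue docking fixture until you feel it drop into the locating notches, then push the red latch round until it lies fully over the board's front edge. Do not pick the board up or tip it, leave the latch open until the board has dropped in, and leave the other things on the bench where they are.

Things in the scene. Friction and masses are not known exactly. Their poses are not given: they have to be found in the camera images.
- fixture: blue docking fixture fixed to the bench. Origin on the bench surface below the centre of the board's final place; z up, +x is the way the board must slide. Base x -240 to +125, y +-70 mm, top 16 mm up. White rails (tops 23 mm up) along x at y = +-28 and +-45 mm. Steel side guides, inner faces at y = +-56.5, tops 40 mm up, x -240 to +70 mm, keep the board straight
- notches (a point): where the board's origin comes to lie: fixture x = 0, y = 0, height of the notch floors, 16 mm up. Each rail has one notch 7 mm deep, 26 mm long, floor orange: inner rails at fixture x = +45, outer ones at x = -45 mm. The feet have 3 mm play each way. The rails run on past the notches, so a board pushed fast can jump them
- carrier: loose aluminium board (0.4 to 0.8 kg) on the rails. Origin: its centre, level with the feet's undersides; axes along the fixture's. Plate 130 (x) x 110 x 8 mm, 10 to 18 mm above origin; white power module x -45 to +17, y +-27 mm, top 45 mm above origin. Feet 20 x 10 x 10 mm at (+45, +-28) and (-45, +-45). Origin 23 mm above the bench on the rails, all feet drop at once to 16 mm in the notches
- push_face (a point): middle of the board's rear edge, at half the plate's thickness: 65 mm behind the board's origin (its -x) and 14 mm above it. The place to push, towards +x. Above the plate an upright lip 100 mm wide, flush with this edge, rises to 42 mm above the board's origin. Starts 95 to 160 mm short of its final place; sliding takes about 2 to 10 N
- latch (a joint): angle of the red latch, rad. 0: bar along the fixture's +y (open); grows counter-clockwise from above; 1.57 (stop): along the fixture's -x, fully over the board's front edge. Starts -0.35 to 0.2; stays where left; 1 to 3 N at the post. Bar 16 mm wide, reaches 50 mm from the pivot, 36.5 to 44.5 mm up: it clears a board that has dropped in (top 34 mm), not one on the rails (41 mm)
- latch_pivot (a point): the latch's upright pivot axis, at the bar's top, 44.5 mm up; fixture x = +95, y = 0 mm
- latch_post (a point): half-way up the black upright post on the latch, 14 mm across, 42 mm from the pivot; the post stands 44.5 to 74.5 mm above the bench, this point is 59.5 mm up
- cell_a: yellow battery cell standing on end, 26 mm across, 65 mm tall, beside the fixture on its +y side; origin under its centre. Leave alone
- cell_b: second such yellow cell, on the fixture's -y side. Leave alone
- tape: roll of grey tape lying flat, 104 mm across, 48 mm tall; origin under its centre. Leave alone
- driver: red-handled screwdriver lying on the bench. Leave alone
- cutters: red-handled side cutters lying on the bench, 140 mm long. Leave alone
- meter: red hand-held multimeter lying on its back, 150 x 75 x 34 mm; origin under its centre. Leave alone
- module: spare white power module, 62 x 54 x 24 mm, on the bench; origin under its centre. Leave alone

How it is judged (in metres and radians):
On the way:
1. the board has dropped into the notches while the latch is still open (z of carrier in the frame of fixture between 0.0135 and 0.0185 m and x of carrier in the frame of fixture between -0.006 and 0.006 m and angle between carrier's own z axis and vertical below 0.04 rad and value of joint latch below 0.6 rad), for 0.2 s.
At the end, for the whole second after the job is handed in: The board lies level in the notches (within 6 mm of its seat along the rails, no more than 2.5 mm above the notch floors), the latch is turned past 1.35 rad over its front edge, and both are at rest (z of carrier in the frame of fixture between 0.0135 and 0.0185 m and x of carrier in the frame of fixture between -0.006 and 0.006 m and angle between carrier's own z axis and vertical below 0.04 rad and value of joint latch above 1.35 rad and linear speed of carrier below 0.02 m/s and velocity of joint latch between -0.05 and 0.05 rad/s); the robot touches nothing.
It fails at once if the board is lifted more than 12 mm off the rails (z of carrier in the frame of fixture above 0.035 m).
It fails at once if the board is tipped by more than 0.25 rad (angle between carrier's own z axis and vertical above 0.25 rad).
It fails at once if the latch is swung over (past 0.8 rad) before the board has dropped in (value of joint latch above 0.8 rad and z of carrier in the frame of fixture above 0.0205 m).
It fails at once if one of the other things on the bench is moved by more than 30 mm (distance of any of cell_a, cell_b, tape, driver, cutters, meter, module from where it was at the start of the episode above 0.03 m).
It also fails if it takes over 50 s, if anything falls off the work surface, if the arm or the gripper's body presses on something with over 40 N, if the wrist force passes 120 N, or if a joint passes its speed limit or range.

### The arm

A 6-joint arm with a two-finger parallel gripper is mounted at the origin on the work surface. World frame = base frame: x ahead of the robot, y to its left, z up, the work surface at z = 0. Lengths are in mm, angles in rad, forces in N, time in s.
With the tool pointing down it reaches from about 375 to 925 mm from the base axis. Payload 5.7 kg.
Tool frame: the origin (TCP) lies between the finger pads; the fingertips stand 11 mm ahead of it and the grasp point (between the pads) lies 8 mm behind it; z points along the fingers, y is the direction in which the jaws open and shut (so a half turn about z gives the same grasp; the last joint's range is limited). The gripper opens to 88 mm and grips with 3 to 60 N. Pads are 20 mm wide; open, the fingers measure 115 mm over their backs; the gripper's body (75 mm by 178 mm) begins 61 mm behind the grasp point.
Start: joints at [-1.418, 0.359, 1.51, -0, 1.272, -0.115], TCP at [158.752, -578.586, 233.623] pointing down, gripper open.
Joint ranges: [-2.97, 2.97], [-1.01, 2.36], [0.21, 2.38], [-0.96, 4.11], [0.2, 2.71], [-2.98, 2.98]. Speed limits (rad/s): [2.39, 2.39, 3.14, 3.14, 3.14, 3.14].

### API

Orientations are given as a unit quaternion [x, y, z, w].
In Python, from workcell import manip gives the robot as it stands. The module is installed in compiled form; this text tells all that it offers.
- The arm moves only by the tool move_arm, never from a script. Its argument "moves" is a list of rows, each an object with "slide": the shift along the tool's x, y, z in cm, a list of three; "twist": the turn about the tool's z in rad. A call has 1 to 5 rows; each row is the pose to reach, as a shift and turn from the pose commanded when the call began, along the tool's axes at that moment; what a row does not reach only later rows make up. A row lasts 1/10 s, in which the tool goes at most 50 mm and 8.59 degrees, less where a joint would pass 70% of its speed; a pose out of reach is approached as far as the arm can. A call with a gripper value outside its range is refused whole. "jaw" is the finger opening in cm, from 0 to 8.78, set as the call begins (left out, the last holds). The fingers move at their own pace and stop on an object; "newtons" is the grip in N (left out, the last holds). Time passes only in rows, so rows that repeat a pose let the fingers close. It gives the time, the measured TCP pose, the force and the opening at its end, in the units of the state.
- manip.observe(): the state, without advancing time (a new reading comes with each control period).
- manip.snapshot(name): name is "side" or "top"; returns a dict with "img" (480x640x3 uint8, blue, green, red), "fx", "fy", "cx", "cy" (pixels), "k1" (the pictures are not rectified: a ray, as slopes to the right and down, at radius r is drawn at 1 + k1 r^2 times it, then the intrinsics apply), "world_to_cam" (4x4, takes a point from world to camera coordinates). Camera axes: x right, y down, z forward; pixel columns grow to the right and rows downward; lengths in mm; the calibration is good to about 2 mm. A picture is of the moment at which its call begins. There is no depth.
- manip.hand_in(): hands the job in, once; it reports no verdict.
Trained networks look in a picture, given as the dict that the camera call returned (one of the last four; its "shot" number tells which), for a name from the list of things; names that differ only in an ending like _2 or _b are one class to them, and where a whole thing is asked for, a point or a joint stands for the part that bears it (a point fixed in the world has none). Each returns a list of dicts, best first, with "p" (0 to 1); they miss things now and then, are a little off and sometimes report something else, mostly with a low value. They report only what shows in the picture. A call takes as long as a camera call.
- manip.spot_in(picture, name): "position" ([x, y, z] in mm, in world coordinates, good to about 4 mm: the middle of the surface that is visible of it).
- manip.outline_of(picture, name): "mask" (480x640 bool, what is visible of it).
The state is a dict: "t": time; "joint_pos": joint angles; "qd": joint speeds; "joint_torque": joint torques, N m; "position": TCP position; "tool_rot": TCP orientation; "force": force on the tool from outside, world axes, zero at the start; "wrist_torque": the same for the moment, N m; "width": finger opening in mm.
Only numpy, scipy, OpenCV 4.12 (cv2) and the standard library are available. Lean on these libraries where they do the work, as an engineer would, in place of code of your own. Each camera call takes 0.05 s, during which the arm holds its last target.

## Working session

There is one attempt and no reset: what is moved stays moved. The work goes in short steps, Python scripts to look and compute and a tool call to move; the robot and the scene stay as the last step left them, time stands still between calls to the robot, and variables do not carry over. Pictures are saved under pics/ and viewed, and the job is handed in when it is done.

Besides the shell and the picture viewer there is one more tool, called after "Emit:" in YAML: its name, and indented under it one key for each argument. move_arm: Moves the arm, as the interface text tells. Its arguments: {"type":"object","properties":{"moves":{"type":"array"},"jaw":{"type":"number"},"newtons":{"type":"number"}},"required":["moves"]}

```bash
mkdir -p pics; ls; python3 - <<'E'
from workcell import manip
import cv2, numpy as np
o=manip.observe(); print({k:np.round(v,3).tolist() for k,v in o.items()})
for n in ("side","top"):
    s=manip.snapshot(n); cv2.imwrite(f"pics/{n}0.png",s["img"])
    print(n,s["fx"],s["cx"],s["cy"],s["k1"],np.round(s["world_to_cam"],3).tolist())
    for t in ("fixture","carrier","push_face","latch","latch_pivot","latch_post","notches","cell_a","tape","meter","module","driver","cutters"):
        try: print(t,[(np.round(d["position"]).tolist(),round(d["p"],2)) for d in manip.spot_in(s,t)][:3])
        except Exception as e: print(t,e)
E
```

```text
pics
{'t': 0.0, 'joint_pos': [-1.418, 0.359, 1.511, 0.0, 1.272, -0.115], 'qd': [0.001, -0.0, -0.0, -0.001, 0.001, 0.001], 'joint_torque': [0.001, -51.538, -27.072, 0.068, 0.035, -0.0], 'position': [158.661, -577.958, 232.836], 'tool_rot': [0.991, 0.134, -0.0, -0.001], 'force': [-0.561, 0.282, -0.041], 'wrist_torque': [-0.013, -0.03, 0.034], 'width': 87.832}
side 613.8305466462879 322.3499441494488 237.84483556351987 0.004130550042479023 [[-0.921, -0.389, -0.013, 532.467], [-0.246, 0.606, -0.757, 224.674], [0.302, -0.694, -0.654, 1233.345], [0.0, 0.0, 0.0, 1.0]]
fixture [([582.0, 24.0, 20.0], 0.77)]
carrier [([615.0, -107.0, 42.0], 0.8), ([670.0, 386.0, 30.0], 0.72)]
push_face [([611.0, -105.0, 43.0], 0.9)]
latch [([541.0, 93.0, 46.0], 0.78)]
latch_pivot [([580.0, 23.0, 17.0], 0.58)]
latch_post []
notches [([577.0, 23.0, 12.0], 0.79)]
cell_a [([713.0, -5.0, 38.0], 0.58), ([613.0, -105.0, 40.0], 0.24)]
tape [([666.0, -318.0, 31.0], 0.65), ([582.0, 26.0, 22.0], 0.43)]
meter [([670.0, 386.0, 30.0], 0.67)]
module [([602.0, -454.0, 23.0], 0.73), ([580.0, 26.0, 15.0], 0.33)]
driver [([401.0, -399.0, 18.0], 0.87), ([485.0, -73.0, 42.0], 0.29)]
cutters [([495.0, 404.0, 17.0], 0.61)]
top 572.3962833243726 318.24930661063604 235.21234203717725 0.011457702848949295 [[-0.006, -1.0, 0.013, -56.589], [-0.993, 0.004, -0.12, 564.484], [0.12, -0.014, -0.993, 1625.251], [0.0, 0.0, 0.0, 1.0]]
fixture [([590.0, -8.0, 15.0], 0.56)]
carrier [([614.0, -115.0, 42.0], 0.74)]
push_face [([615.0, -115.0, 39.0], 0.59)]
latch []
latch_pivot [([598.0, -11.0, 16.0], 0.8)]
latch_post []
notches [([591.0, -13.0, 17.0], 0.95)]
cell_a [([712.0, -15.0, 59.0], 0.6), ([551.0, 81.0, 45.0], 0.52), ([482.0, -82.0, 63.0], 0.47)]
tape [([667.0, -334.0, 52.0], 0.76)]
meter [([674.0, 372.0, 38.0], 0.94)]
module [([607.0, -470.0, 28.0], 0.75)]
driver [([398.0, -404.0, 20.0], 0.75)]
cutters [([494.0, 394.0, 14.0], 0.79)]
```

View pics/side0.png

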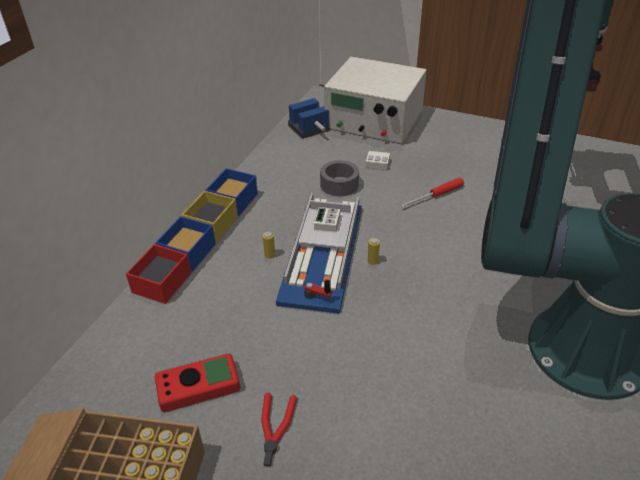

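View pics/top0.png

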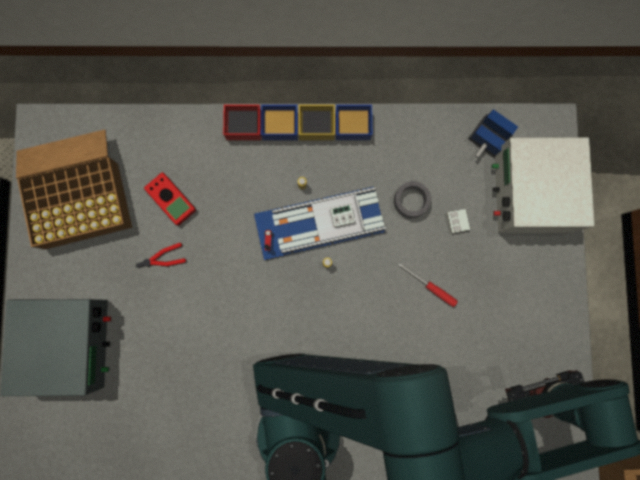

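```bash
cat > h.py <<'E'
import numpy as np, cv2
from workcell import manip
def proj(s,P):
    P=np.atleast_2d(P).astype(float); W=np.array(s["world_to_cam"]); c=P@W[:3,:3].T+W[:3,3]
    k=np.array([[s["fx"],0,s["cx"]],[0,s["fy"],s["cy"]],[0,0,1.]])
    return cv2.projectPoints(c,np.zeros(3),np.zeros(3),k,np.array([s["k1"],0,0,0,0.]))[0][:,0]
def fw(p,P): # fixture pose (x,y,yaw)
    P=np.atleast_2d(P).astype(float); c,s_=np.cos(p[2]),np.sin(p[2])
    return np.c_[p[0]+c*P[:,0]-s_*P[:,1],p[1]+s_*P[:,0]+c*P[:,1],P[:,2]]
def crop(s,x0,y0,x1,y1,f,name,pts=None):
    im=cv2.resize(s["img"][y0:y1,x0:x1],None,fx=f,fy=f,interpolation=cv2.INTER_CUBIC)
    if pts is not None:
        for q in pts:
            cv2.drawMarker(im,tuple(int(v) for v in ((q[0]-x0+.5)*f-.5,(q[1]-y0+.5)*f-.5)),(0,255,0),cv2.MARKER_CROSS,9,1)
    cv2.imwrite("pics/"+name,im)
E
python3 - <<'E'
from h import *
from scipy.optimize import least_squares
for n,b in (("side",(265,180,385,320,5)),("top",(245,175,395,270,5))):
    s=manip.snapshot(n); np.save(f"s_{n}.npy",s,allow_pickle=True)
    crop(s,b[0],b[1],b[2],b[3],b[4],n+"1.png")
E
```

```text
(no output)
```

View pics/side1.png

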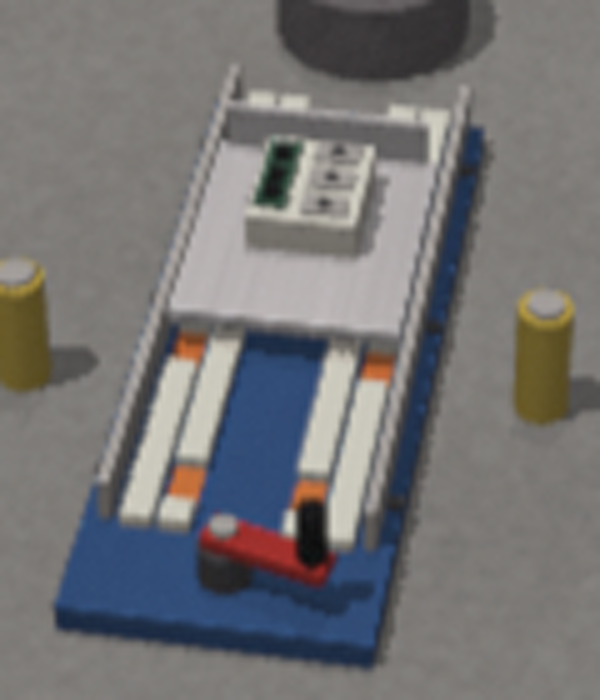

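View pics/top1.png

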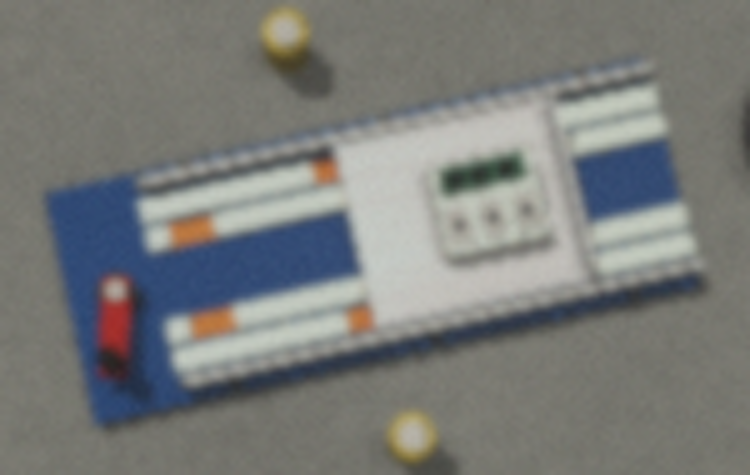

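```bash
cat > fit.py <<'E'
from h import *
from scipy.optimize import least_squares
S={n:np.load(f"s_{n}.npy",allow_pickle=True).item() for n in ("side","top")}
O={"side":(265,180),"top":(245,175)}
# (cam,u,v,kind,P)
ob=[("side",57,605,0,(125,-70,16)),("side",374,645,0,(125,70,16)),
("top",47,192,0,(125,-70,16)),("top",99,425,0,(125,70,16)),("top",650,60,0,(-240,-70,16)),("top",706,288,0,(-240,70,16)),
("side",222,522,0,(95,0,44.5)),("top",117,288,0,(95,0,44.5)),
("top",332,148,1,(65,-55,18)),("top",373,328,1,(65,55,18)),("top",549,96,1,(-65,-50,42)),("top",594,281,1,(-65,50,42)),
("side",172,310,1,(65,-55,18)),("side",226,106,1,(-65,-50,42)),("side",430,128,1,(-65,50,42)),
("side",313,508,2,(42,0,74.5)),("side",312,560,2,(42,0,44.5)),("top",109,362,2,(42,0,70))]
def pts(q):
    out=[]
    for c,u,v,k,P in ob:
        P=np.array(P,float)
        if k==1: P=P+[q[3],0,23]
        if k==2:
            a=np.pi/2+q[4]; P=np.array([95+42*np.cos(a),42*np.sin(a),P[2]])
        out.append(proj(S[c],fw(q,P))[0])
    return np.array(out)
px=np.array([[(u+.5)/5-.5+O[c][0],(v+.5)/5-.5+O[c][1]] for c,u,v,*_ in ob])
# extra per-camera pixel shift (5:7 side, 7:9 top) with prior for calibration error
w=np.array([0 if o[0]=="side" else 1 for o in ob])
def res(q):
    return np.r_[((pts(q)+np.array([q[5:7],q[7:9]])[w]-px)/0.5).ravel(),q[5:]/1.0]
r=least_squares(res,[600,-10,1.7,-130,0,0,0,0,0],loss="soft_l1",x_scale=[10,10,.1,10,.1,1,1,1,1])
q=r.x; print(np.round(q,3),r.cost); print(np.round(pts(q)+np.array([q[5:7],q[7:9]])[w]-px,1).tolist())
print(np.round(np.sqrt(np.diag(np.linalg.inv(r.jac.T@r.jac))),3)[:5])
np.save("q.npy",q)
g=lambda n,P:print(n,np.round(fw(q,P)[0],1))
g("push_face",(q[3]-65,0,37)); g("pivot",(95,0,44.5)); a=np.pi/2+q[4]; g("post",(95+42*np.cos(a),42*np.sin(a),59.5)); g("x dir",(1,0,0))
E
python3 fit.py
```

```text
[ 5.91900e+02 -8.99700e+00  1.79000e+00 -1.07386e+02 -2.93000e-01
 -2.70000e-01  9.20000e-02 -2.10000e-01  2.07000e-01] 15.065306697282596
[[-0.6, -0.2], [0.1, -0.1], [0.0, 0.2], [-0.3, -0.1], [-0.1, -0.3], [-0.1, -0.2], [0.6, 1.2], [0.4, 0.6], [-0.3, 0.0], [-0.1, 0.7], [0.8, 0.8], [-0.1, -2.6], [-1.0, 0.5], [0.8, -0.2], [0.2, -0.5], [-0.3, 0.2], [0.0, -0.2], [0.2, -0.6]]
[1.907 2.086 0.003 0.989 0.027]
push_face [ 629.4 -177.3   37. ]
pivot [571.2  83.7  44.5]
post [529.3  86.8  59.5]
x dir [591.7  -8.    0. ]
```

```bash
cat > go.py <<'E'
from h import *
from scipy.spatial.transform import Rotation as R
def rep():
    o=manip.observe(); q=np.load("q.npy"); p=np.array(o["position"]); c,s=np.cos(q[2]),np.sin(q[2])
    d=p[:2]-q[:2]; f=np.array(o["force"])
    Rm=R.from_quat(o["tool_rot"]).as_matrix()
    print("t",round(o["t"],2),"fix xyz",np.round([c*d[0]+s*d[1],-s*d[0]+c*d[1],p[2]],1),"F fix",np.round([c*f[0]+s*f[1],-s*f[0]+c*f[1],f[2]],1),"yaw toolx",round(np.arctan2(Rm[1,0],Rm[0,0]),4),"want",round(q[2]-np.pi/2,4),"w",round(o["width"],1))
    return o,q,Rm
def to(x,y,z):
    o,q,Rm=rep(); t=fw(q,(x,y,z))[0]
    print("slide cm",np.round(Rm.T@(t-o["position"])/10,2))
E
python3 -c "
from go import *
to(-205,0,150); to(-205,0,42)"
```

```text
t 1.5 fix xyz [-461.7  546.7  233.6] F fix [0.  0.3 0.1] yaw toolx 0.2678 want 0.2193 w 87.7
slide cm [ 55.85 -22.99   8.37]
t 1.5 fix xyz [-461.7  546.7  233.6] F fix [0.  0.3 0.1] yaw toolx 0.2678 want 0.2193 w 87.7
slide cm [ 55.85 -22.99  19.17]
```

Emit:
move_arm:
  moves:
    - {"slide":[4,-1.6,0.5],"twist":0.05}
    - {"slide":[8,-3.3,1.2],"twist":0.05}
    - {"slide":[12,-5,1.8],"twist":0.05}
    - {"slide":[16,-6.6,2.4],"twist":0.05}
    - {"slide":[20,-8.2,3],"twist":0.05}
  jaw: 0
  newtons: 20

```text
t: 2.0
position: [331.1, -445.5, 203.6]
tool_rot: [0.994, 0.109, 0.0, 0.0]
force: [0.9, 0.2, 0.0]
width: 51.5
```

```bash
python3 -c "
from go import *
to(-205,0,120)"
```

```text
t 2.0 fix xyz [-369.3  349.5  203.6] F fix [ 0.  -0.9  0. ] yaw toolx 0.2174 want 0.2193 w 51.5
slide cm [ 34.92 -16.5    8.36]
```

Emit:
move_arm:
  moves:
    - {"slide":[4.2,-2,0.5],"twist":0}
    - {"slide":[8.4,-4,1],"twist":0}
    - {"slide":[12.6,-6,2],"twist":0}
    - {"slide":[16.8,-8,3],"twist":0}
    - {"slide":[21,-9.9,4],"twist":0}

```text
t: 2.5
position: [515.0, -303.2, 163.5]
tool_rot: [0.994, 0.109, 0.0, 0.0]
force: [0.1, -0.6, 0.4]
width: 11.0
```

Emit:
move_arm:
  moves:
    - {"slide":[4,-1.9,1],"twist":0}
    - {"slide":[8,-3.8,2],"twist":0}
    - {"slide":[11.9,-5.6,3],"twist":0}
    - {"slide":[13.9,-6.6,4],"twist":0}
    - {"slide":[13.9,-6.6,4.4],"twist":0}

```text
t: 3.0
position: [637.0, -207.5, 118.4]
tool_rot: [0.994, 0.11, 0.0, -0.0]
force: [-0.7, 0.6, 0.1]
width: 0.5
```

```bash
python3 -c "
from go import *
to(-205,0,41)
for n,b in (('side',(265,160,385,320,4)),('top',(245,155,425,270,4))):
    s=manip.snapshot(n); crop(s,*b,n+'2.png')"
```

```text
t 3.0 fix xyz [-203.6   -0.9  118.4] F fix [0.7 0.6 0.1] yaw toolx 0.2212 want 0.2193 w 0.5
slide cm [-0.09  0.15  7.74]
```

View pics/side2.png

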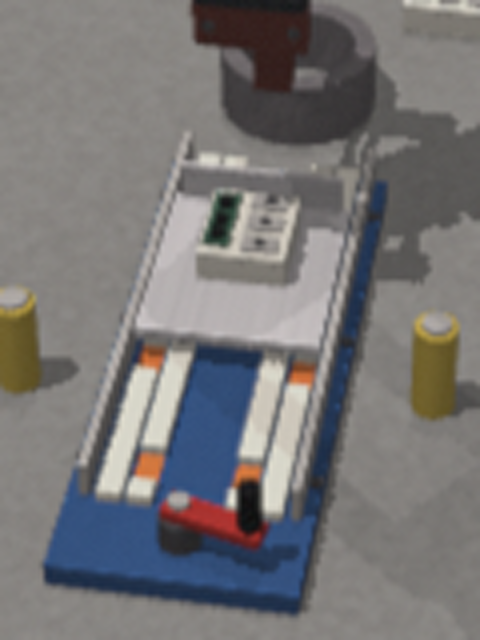

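View pics/top2.png

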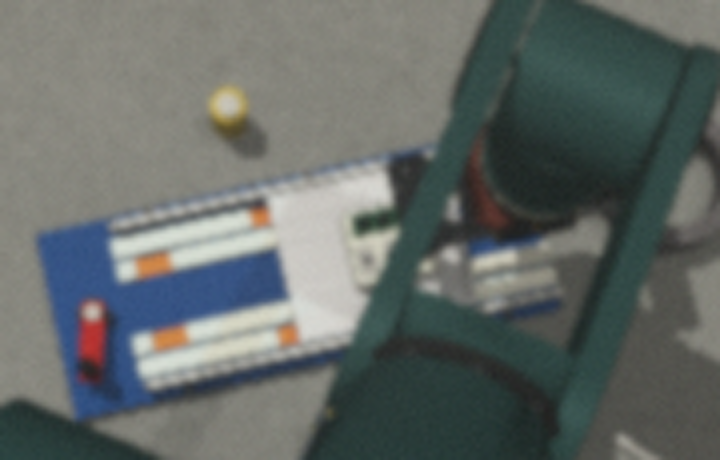

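Emit:
move_arm:
  moves:
    - {"slide":[-0.1,0,2.5],"twist":0}
    - {"slide":[-0.1,0,5],"twist":0}
    - {"slide":[-0.1,0,7],"twist":0}
    - {"slide":[-0.1,0,7.8],"twist":0}
    - {"slide":[-0.1,0,7.8],"twist":0}

```text
t: 3.6
position: [632.6, -211.0, 41.0]
tool_rot: [0.994, 0.108, -0.001, -0.001]
force: [0.3, 0.5, -0.4]
width: 0.4
```

```bash
python3 -c "
from go import *
rep()
s=manip.snapshot('side'); crop(s,265,160,385,320,4,'side3.png')"
```

```text
t 3.6 fix xyz [-206.     4.2   41. ] F fix [ 0.4 -0.4 -0.4] yaw toolx 0.2165 want 0.2193 w 0.4
```

View pics/side3.png

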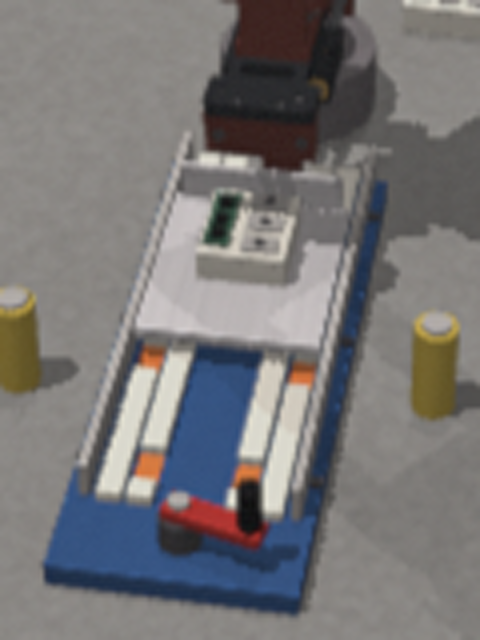

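Emit:
move_arm:
  moves:
    - {"slide":[0.2,-0.4,0],"twist":0}
    - {"slide":[0.4,-0.8,0],"twist":0}
    - {"slide":[0.4,-1.2,0],"twist":0}
    - {"slide":[0.4,-1.5,0],"twist":0}
    - {"slide":[0.4,-1.8,0],"twist":0}

```text
t: 4.15
position: [634.1, -191.3, 41.9]
tool_rot: [0.994, 0.109, 0.0, 0.0]
force: [-0.1, -0.2, -0.9]
width: 0.4
```

Emit:
move_arm:
  moves:
    - {"slide":[0,-0.2,0],"twist":0}
    - {"slide":[0,-0.4,0],"twist":0}
    - {"slide":[0,-0.6,0],"twist":0}
    - {"slide":[0,-0.8,0],"twist":0}
    - {"slide":[0,-1.0,0],"twist":0}

```text
t: 4.65
position: [632.2, -182.5, 41.7]
tool_rot: [0.994, 0.109, 0.0, 0.0]
force: [-0.2, -3.1, -0.4]
width: 0.7
```

```bash
python3 -c "
from go import *
rep()"
```

```text
t 4.65 fix xyz [-178.1   -1.6   41.7] F fix [-2.9  0.9 -0.4] yaw toolx 0.2176 want 0.2193 w 0.7
```

Emit:
move_arm:
  moves:
    - {"slide":[0,-0.3,0],"twist":0}
    - {"slide":[0,-0.6,0],"twist":0}
    - {"slide":[0,-0.9,0],"twist":0}
    - {"slide":[0,-1.2,0],"twist":0}
    - {"slide":[0,-1.5,0],"twist":0}

```text
t: 5.15
position: [628.7, -167.2, 41.7]
tool_rot: [0.994, 0.109, 0.0, -0.0]
force: [0.8, -4.6, -0.4]
width: 0.8
```

Emit:
move_arm:
  moves:
    - {"slide":[0,-0.3,0],"twist":0}
    - {"slide":[0,-0.6,0],"twist":0}
    - {"slide":[0,-0.9,0],"twist":0}
    - {"slide":[0,-1.2,0],"twist":0}
    - {"slide":[0,-1.5,0],"twist":0}

```text
t: 5.65
position: [625.4, -152.5, 41.7]
tool_rot: [0.994, 0.109, 0.0, -0.0]
force: [0.9, -3.3, -0.6]
width: 0.4
```

Emit:
move_arm:
  moves:
    - {"slide":[0,-0.3,0],"twist":0}
    - {"slide":[0,-0.6,0],"twist":0}
    - {"slide":[0,-0.9,0],"twist":0}
    - {"slide":[0,-1.2,0],"twist":0}
    - {"slide":[0,-1.5,0],"twist":0}

```text
t: 6.15
position: [622.1, -137.9, 41.7]
tool_rot: [0.994, 0.109, 0.0, -0.0]
force: [0.9, -5.1, -0.7]
width: 0.3
```

```bash
python3 -c "
from go import *
rep()
for n,b in (('side',(265,180,385,320,5)),('top',(245,155,395,270,5))):
    s=manip.snapshot(n); np.save(f's_{n}.npy',s,allow_pickle=True); crop(s,*b,n+'4.png')"
```

```text
t 6.15 fix xyz [-132.4   -1.5   41.7] F fix [-5.1  0.2 -0.7] yaw toolx 0.2178 want 0.2193 w 0.3
```

View pics/side4.png

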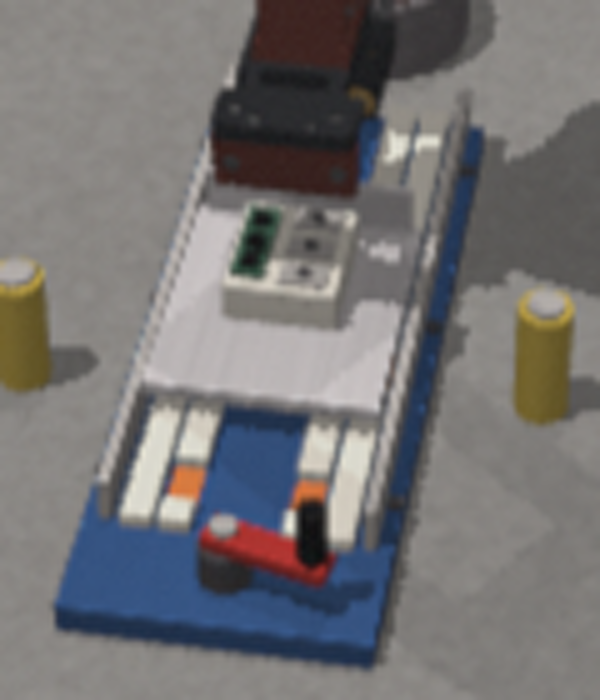

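View pics/top4.png

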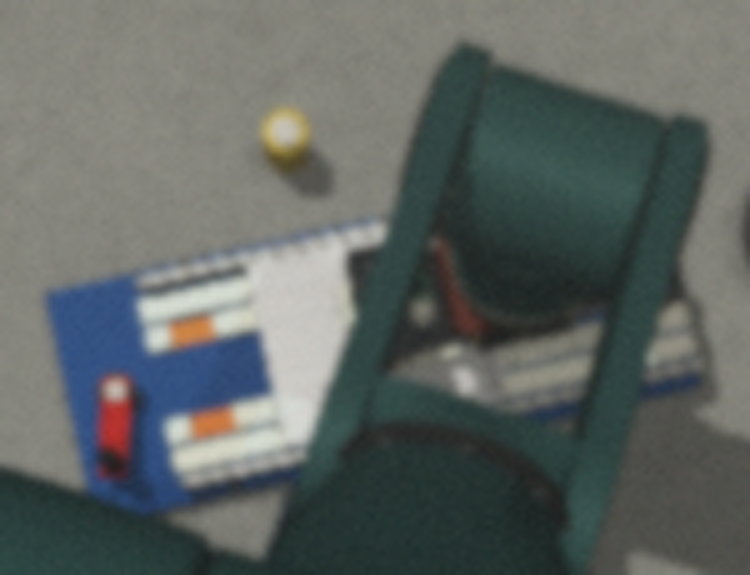

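```bash
python3 -c "
from h import *
q=np.load('q.npy')
for n,c,px in (('side',q[5:7],((145+.5)/5-.5+265,(383+.5)/5-.5+180)),('top',q[7:9],((246+.5)/5-.5+245,(264+.5)/5-.5+155))):
    s=np.load(f's_{n}.npy',allow_pickle=True).item()
    print(n,np.round(px,1))
    for b in (-75,-70,-65,-60,-55,-50,-45): print(b,np.round(proj(s,fw(q,(b+65,-55,41)))[0]+c,1))
"
```

```text
side [293.6 256.2]
-75 [295.  251.2]
-70 [294.5 252.7]
-65 [294.1 254.1]
-60 [293.6 255.6]
-55 [293.1 257.1]
-50 [292.7 258.5]
-45 [292.2 260. ]
top [293.8 207.4]
-75 [299.8 206.6]
-70 [298.1 207. ]
-65 [296.4 207.4]
-60 [294.8 207.8]
-55 [293.1 208.1]
-50 [291.4 208.5]
-45 [289.7 208.9]
```

Emit:
move_arm:
  moves:
    - {"slide":[0,-0.3,0],"twist":0}
    - {"slide":[0,-0.6,0],"twist":0}
    - {"slide":[0,-0.9,0],"twist":0}
    - {"slide":[0,-1.2,0],"twist":0}
    - {"slide":[0,-1.5,0],"twist":0}

```text
t: 6.75
position: [618.9, -123.3, 41.7]
tool_rot: [0.994, 0.109, -0.0, -0.0]
force: [2.0, -4.4, -0.2]
width: 0.6
```

Emit:
move_arm:
  moves:
    - {"slide":[0,-0.3,0],"twist":0}
    - {"slide":[0,-0.6,0],"twist":0}
    - {"slide":[0,-0.9,0],"twist":0}
    - {"slide":[0,-1.2,0],"twist":0}
    - {"slide":[0,-1.5,0],"twist":0}

```text
t: 7.25
position: [615.6, -108.6, 41.7]
tool_rot: [0.994, 0.109, -0.0, -0.0]
force: [0.9, -4.7, -0.2]
width: 0.4
```

Emit:
move_arm:
  moves:
    - {"slide":[0,-0.2,0],"twist":0}
    - {"slide":[0,-0.4,0],"twist":0}
    - {"slide":[0,-0.6,0],"twist":0}
    - {"slide":[0,-0.8,0],"twist":0}
    - {"slide":[0,-1.0,0],"twist":0}

```text
t: 7.75
position: [613.5, -99.0, 41.7]
tool_rot: [0.994, 0.109, -0.0, -0.0]
force: [1.0, -4.3, 0.0]
width: 0.4
```

```bash
python3 -c "
from go import *
rep()
for n,b in (('side',(265,180,385,320,5)),):
    s=manip.snapshot(n); np.save(f's_{n}.npy',s,allow_pickle=True); crop(s,*b,n+'5.png')"
```

```text
t 7.75 fix xyz [-92.5  -1.5  41.7] F fix [-4.4 -0.   0. ] yaw toolx 0.2178 want 0.2193 w 0.4
```

View pics/side5.png

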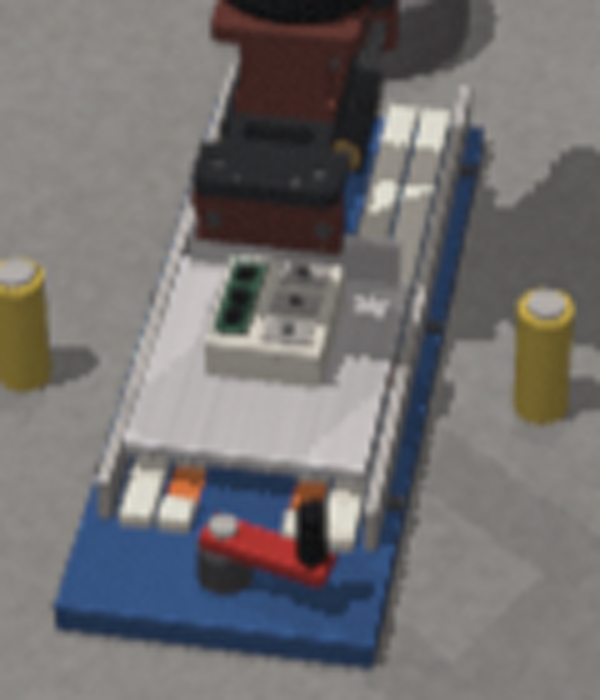

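Emit:
move_arm:
  moves:
    - {"slide":[0,-0.2,0],"twist":0}
    - {"slide":[0,-0.4,0],"twist":0}
    - {"slide":[0,-0.6,0],"twist":0}
    - {"slide":[0,-0.8,0],"twist":0}
    - {"slide":[0,-0.9,0],"twist":0}

```text
t: 8.3
position: [611.5, -90.0, 41.7]
tool_rot: [0.994, 0.109, -0.0, -0.0]
force: [1.1, -4.1, -0.2]
width: 0.4
```

Emit:
move_arm:
  moves:
    - {"slide":[0,-0.1,0],"twist":0}
    - {"slide":[0,-0.2,0],"twist":0}
    - {"slide":[0,-0.3,0],"twist":0}
    - {"slide":[0,-0.4,0],"twist":0}
    - {"slide":[0,-0.5,0],"twist":0}

```text
t: 8.8
position: [610.5, -85.4, 41.7]
tool_rot: [0.994, 0.109, -0.0, -0.0]
force: [0.4, -4.0, -0.5]
width: 0.6
```

```bash
python3 -c "
from go import *
rep()
for n,b in (('side',(265,180,385,320,5)),):
    s=manip.snapshot(n); np.save(f's_{n}.npy',s,allow_pickle=True); crop(s,*b,n+'6.png')"
```

```text
t 8.8 fix xyz [-78.6  -1.5  41.7] F fix [-4.   0.5 -0.5] yaw toolx 0.2177 want 0.2193 w 0.6
```

View pics/side6.png

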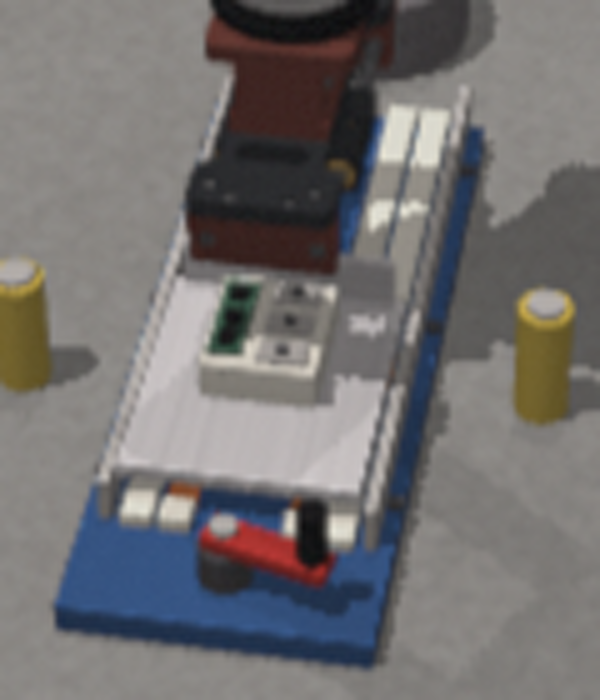

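Still on the rails, with a little way to go; creeping on.

Emit:
move_arm:
  moves:
    - {"slide":[0,-0.1,0],"twist":0}
    - {"slide":[0,-0.2,0],"twist":0}
    - {"slide":[0,-0.3,0],"twist":0}

```text
t: 9.15
position: [609.3, -81.7, 41.5]
tool_rot: [0.994, 0.109, -0.0, -0.001]
force: [2.2, -4.2, -0.3]
width: 0.6
```

Emit:
move_arm:
  moves:
    - {"slide":[0,-0.1,0],"twist":0}
    - {"slide":[0,-0.2,0],"twist":0}

```text
t: 9.35
position: [609.2, -80.4, 41.5]
tool_rot: [0.994, 0.109, -0.0, -0.0]
force: [0.6, -3.0, -1.3]
width: 0.2
```

Emit:
move_arm:
  moves:
    - {"slide":[0,-0.1,0],"twist":0}
    - {"slide":[0,-0.2,0],"twist":0}

```text
t: 9.55
position: [608.8, -78.4, 41.5]
tool_rot: [0.994, 0.109, -0.0, -0.0]
force: [1.2, -2.9, -0.9]
width: 0.5
```

```bash
python3 -c "
from go import *
rep()
for n,b in (('side',(265,180,385,320,5)),):
    s=manip.snapshot(n); np.save(f's_{n}.npy',s,allow_pickle=True); crop(s,*b,n+'7.png')"
```

```text
t 9.55 fix xyz [-71.4  -1.4  41.5] F fix [-3.1 -0.6 -0.9] yaw toolx 0.2178 want 0.2193 w 0.5
```

View pics/side7.png

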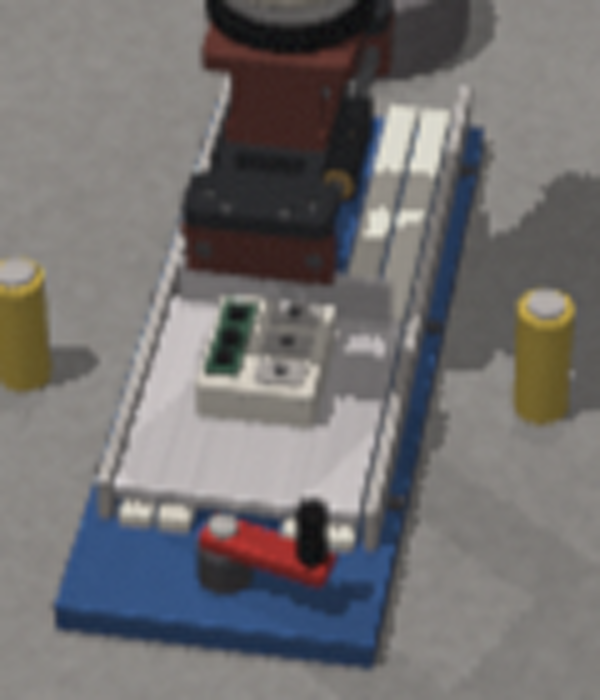

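```bash
cat > bd.py <<'E'
from h import *
import sys
q=np.load('q.npy'); n=sys.argv[1]; s=np.load(f's_{n}.npy',allow_pickle=True).item()
c=q[5:7] if n=="side" else q[7:9]; x0,y0,x1,y1,f=map(int,sys.argv[2:7])
ims=[]
for z in (23,16):
    b=float(sys.argv[7])
    im=cv2.resize(s["img"][y0:y1,x0:x1],None,fx=f,fy=f,interpolation=cv2.INTER_CUBIC)
    def poly(P,col):
        p=proj(s,fw(q,np.array(P,float)+[b,0,z]))+c
        cv2.polylines(im,[np.int32(((p-[x0,y0]+.5)*f-.5))],True,col,1)
    poly([(65,-55,18),(65,55,18),(-65,55,18),(-65,-55,18)],(0,255,0))
    poly([(17,-27,45),(17,27,45),(-45,27,45),(-45,-27,45)],(0,0,255))
    poly([(-65,-50,42),(-65,50,42),(-65,50,18),(-65,-50,18)],(255,0,255))
    ims.append(im)
cv2.imwrite("pics/"+sys.argv[8],cv2.resize(np.hstack(ims),None,fx=.95,fy=.95) if ims[0].shape[1]*2>840 else np.hstack(ims))
E
python3 bd.py side 278 210 358 300 5 3 b7.png
```

```text
(no output)
```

View pics/b7.png

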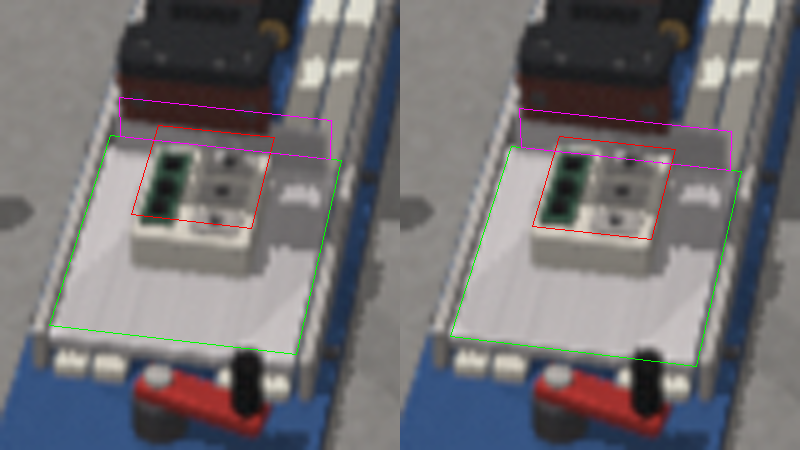

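Emit:
move_arm:
  moves:
    - {"slide":[0,1,0],"twist":0}
    - {"slide":[0,2.5,0],"twist":0}
    - {"slide":[0,4,-3],"twist":0}
    - {"slide":[0,5,-7],"twist":0}
    - {"slide":[0,5,-11],"twist":0}

```text
t: 10.1
position: [620.0, -129.7, 152.6]
tool_rot: [0.994, 0.108, -0.0, -0.0]
force: [-0.4, -0.9, 0.4]
width: 0.5
```

Emit:
move_arm:
  moves:
    - {"slide":[0,4,-2],"twist":0}
    - {"slide":[0,8,-2],"twist":0}
    - {"slide":[0,12,-2],"twist":0}
    - {"slide":[0,16,-2],"twist":0}
    - {"slide":[0,16,-2],"twist":0}

```text
t: 10.6
position: [655.2, -290.3, 171.8]
tool_rot: [0.994, 0.106, 0.001, 0.001]
force: [-0.8, 0.9, -0.5]
width: 0.7
```

```bash
python3 -c "
from go import *
rep()
for n,b in (('side',(265,180,385,320,5)),('top',(245,155,395,270,5))):
    s=manip.snapshot(n); np.save(f's_{n}.npy',s,allow_pickle=True)"; python3 bd.py side 278 210 358 300 5 0 b8.png;python3 bd.py top 245 190 345 270 4 0 b9.png
```

```text
t 10.6 fix xyz [-288.3   -0.6  171.8] F fix [ 1.   0.6 -0.5] yaw toolx 0.2133 want 0.2193 w 0.7
```

View pics/b8.png

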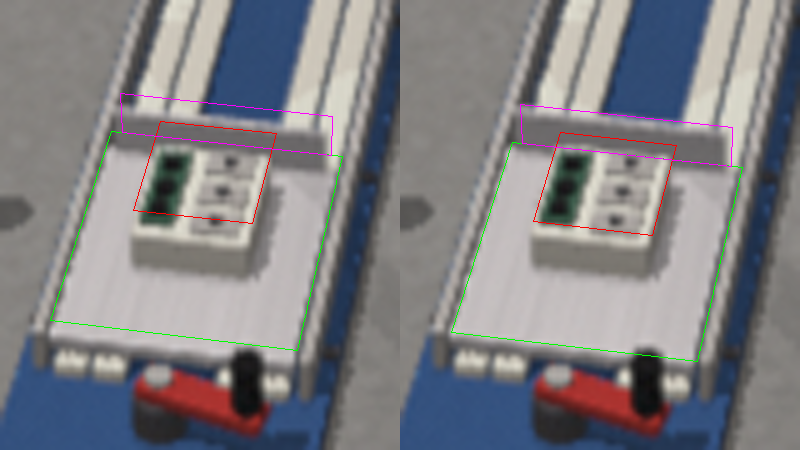

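View pics/b9.png

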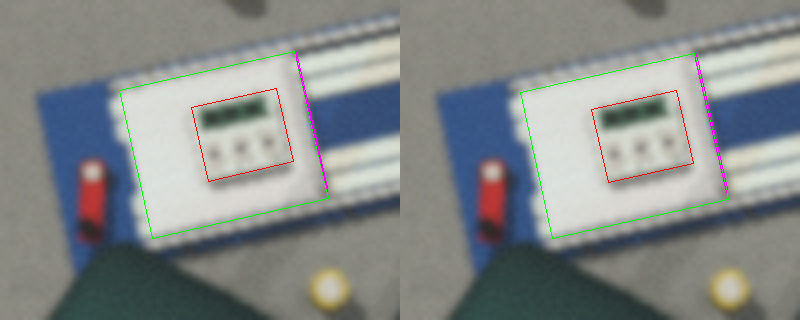

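```bash
python3 -c "
from go import *
to(150,42,150)"
```

```text
t 10.7 fix xyz [-283.2   -0.5  171.3] F fix [-0.3  0.3  0.2] yaw toolx 0.2154 want 0.2193 w 0.5
slide cm [ -4.42 -43.3    2.17]
```

Emit:
move_arm:
  moves:
    - {"slide":[-0.5,-4.5,0],"twist":0}
    - {"slide":[-1,-9,0],"twist":0}
    - {"slide":[-1.5,-13.5,0],"twist":0}
    - {"slide":[-2,-18,0],"twist":0}
    - {"slide":[-2.4,-22.5,0],"twist":0}

```text
t: 11.2
position: [580.6, -66.4, 171.7]
tool_rot: [0.994, 0.109, -0.0, -0.001]
force: [0.0, 0.9, 0.4]
width: 0.5
```

Emit:
move_arm:
  moves:
    - {"slide":[-0.5,-4.5,0],"twist":0}
    - {"slide":[-1,-9,0],"twist":0}
    - {"slide":[-1.5,-13.5,0.5],"twist":0}
    - {"slide":[-2,-18,1.5],"twist":0}
    - {"slide":[-2,-21,2.2],"twist":0}

```text
t: 11.7
position: [514.2, 134.7, 149.5]
tool_rot: [0.994, 0.11, -0.001, -0.001]
force: [0.8, 0.5, 0.4]
width: 1.0
```

```bash
python3 -c "
from go import *
to(150,42,64)
for n,b in (('side',(265,180,385,320,5)),('top',(245,155,395,270,5))):
    s=manip.snapshot(n); np.save(f's_{n}.npy',s,allow_pickle=True); crop(s,*b,n+'10.png')"
```

```text
t 11.7 fix xyz [157.2  44.6 149.5] F fix [ 0.3 -0.9  0.4] yaw toolx 0.2201 want 0.2193 w 1.0
slide cm [0.27 0.73 8.55]
```

View pics/side10.png

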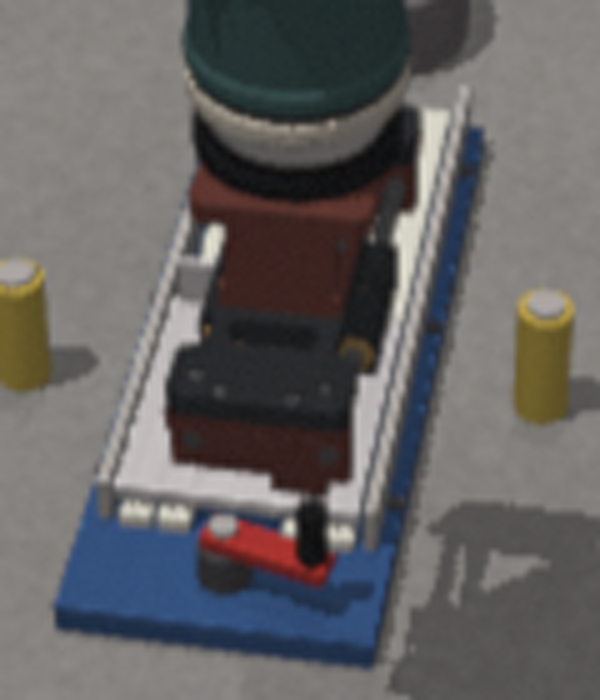

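Emit:
move_arm:
  moves:
    - {"slide":[0.1,0.2,3],"twist":0}
    - {"slide":[0.2,0.3,6],"twist":0}
    - {"slide":[0.3,0.4,8],"twist":0}
    - {"slide":[0.3,0.4,8.5],"twist":0}
    - {"slide":[0.3,0.4,8.5],"twist":0}

```text
t: 12.3
position: [520.7, 128.0, 64.4]
tool_rot: [0.994, 0.109, -0.001, -0.0]
force: [-0.1, 0.2, -0.5]
width: 0.4
```

```bash
cat > lp.py <<'E'
from go import *
def cen(a):
    ph=np.pi/2+a; P=np.array([95,0])+42*np.array([np.cos(ph),np.sin(ph)])
    o=np.array([np.interp(a,[-.3,.6,1.0,1.5],[17,17,10,2]),np.interp(a,[-.3,.6,1.0,1.5],[0,9,17,17])])
    if .6<a<1.0:
        t=(a-.6)/.4*np.pi/2; o=np.array([10+7*np.cos(t),10+7*np.sin(t)])
    return P+o
if __name__=="__main__":
    for a in np.arange(-.3,1.61,.1): print(round(a,2),np.round(cen(a),1))
E
python3 -c "
from go import *
to(130,40,64)
for n,b in (('side',(265,180,385,320,5)),('top',(245,155,395,270,5))):
    s=manip.snapshot(n); np.save(f's_{n}.npy',s,allow_pickle=True); crop(s,*b,n+'11.png')"; python3 lp.py
```

```text
t 12.3 fix xyz [149.2  39.7  64.4] F fix [ 0.2  0.1 -0.5] yaw toolx 0.2176 want 0.2193 w 0.4
slide cm [-0.02  1.92  0.04]
-0.3 [124.4  40.1]
-0.2 [120.3  42.2]
-0.1 [116.2  43.8]
0.0 [112.  45.]
0.1 [107.8  45.8]
0.2 [103.7  46.2]
0.3 [99.6 46.1]
0.4 [95.6 45.7]
0.5 [91.9 44.9]
0.6 [88.3 44.7]
0.7 [84.4 44.8]
0.8 [79.8 44.2]
0.9 [74.8 42.6]
1.0 [69.7 39.7]
1.1 [66.  36.1]
1.2 [62.7 32.2]
1.3 [59.7 28.2]
1.4 [57.2 24.1]
1.5 [55.1 20. ]
1.6 [55.  15.8]
```

View pics/side11.png

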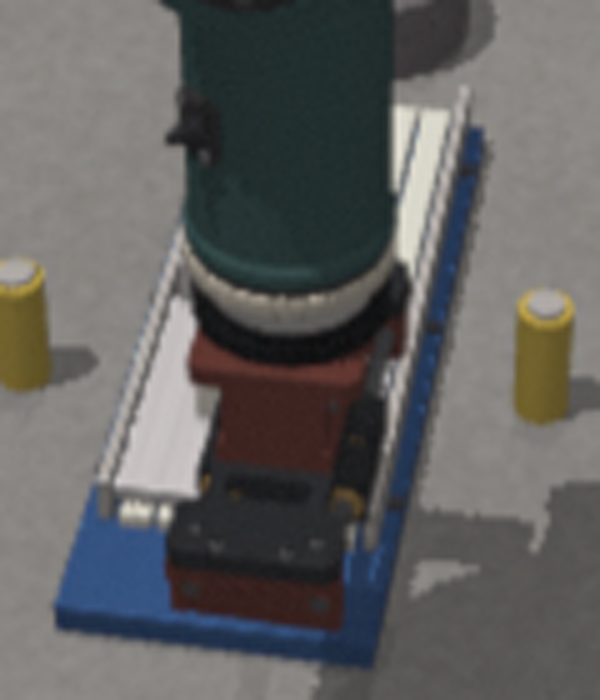

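Emit:
move_arm:
  moves:
    - {"slide":[0,1.0,0],"twist":0}
    - {"slide":[0,1.9,0],"twist":0}
    - {"slide":[0,2.5,0],"twist":0}
    - {"slide":[-0.2,2.9,0],"twist":0}
    - {"slide":[-0.4,3.3,0],"twist":0}

```text
t: 12.9
position: [524.9, 94.9, 65.0]
tool_rot: [0.994, 0.108, 0.001, -0.0]
force: [0.9, 2.5, 0.6]
width: 0.4
```

```bash
python3 -c "
from go import *
rep()"
```

```text
t 12.9 fix xyz [116.   42.8  65. ] F fix [ 2.3 -1.4  0.6] yaw toolx 0.2172 want 0.2193 w 0.4
```

Emit:
move_arm:
  moves:
    - {"slide":[-0.1,0.4,0],"twist":0}
    - {"slide":[-0.2,0.8,0],"twist":0}
    - {"slide":[-0.2,1.2,0],"twist":0}
    - {"slide":[-0.2,1.6,0],"twist":0}
    - {"slide":[-0.2,2.0,0],"twist":0}

```text
t: 13.4
position: [527.1, 75.1, 64.7]
tool_rot: [0.994, 0.109, 0.0, -0.0]
force: [2.0, 2.2, -0.3]
width: 0.4
```

Emit:
move_arm:
  moves:
    - {"slide":[0.0,0.4,0],"twist":0}
    - {"slide":[0.1,0.8,0],"twist":0}
    - {"slide":[0.1,1.2,0],"twist":0}
    - {"slide":[0.1,1.6,0],"twist":0}
    - {"slide":[0.2,2.1,0],"twist":0}

```text
t: 13.9
position: [532.3, 54.7, 64.4]
tool_rot: [0.994, 0.109, -0.001, 0.0]
force: [-1.5, 0.4, 0.1]
width: 0.5
```

```bash
python3 -c "
from go import *
rep()
for n,b in (('side',(265,180,385,320,5)),('top',(245,155,395,270,5))):
    s=manip.snapshot(n); np.save(f's_{n}.npy',s,allow_pickle=True); crop(s,*b,n+'12.png')"
```

```text
t 13.9 fix xyz [75.2 44.3 64.4] F fix [0.7 1.4 0.1] yaw toolx 0.2181 want 0.2193 w 0.5
```

View pics/side12.png

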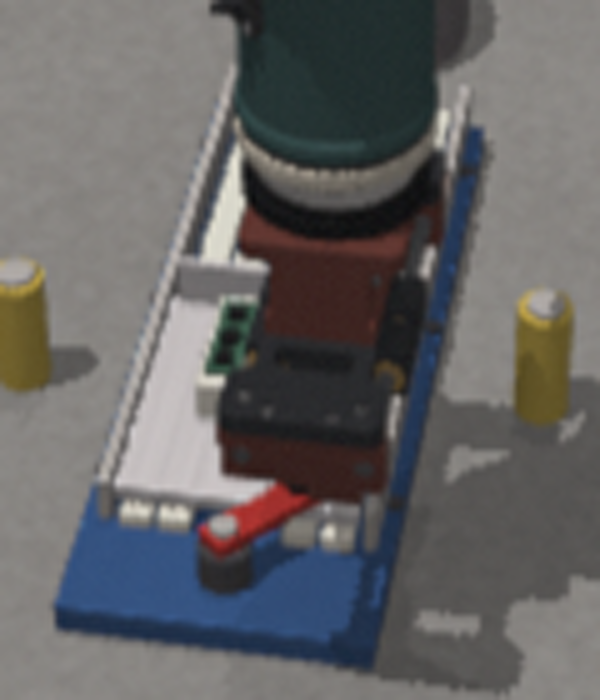

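View pics/top12.png

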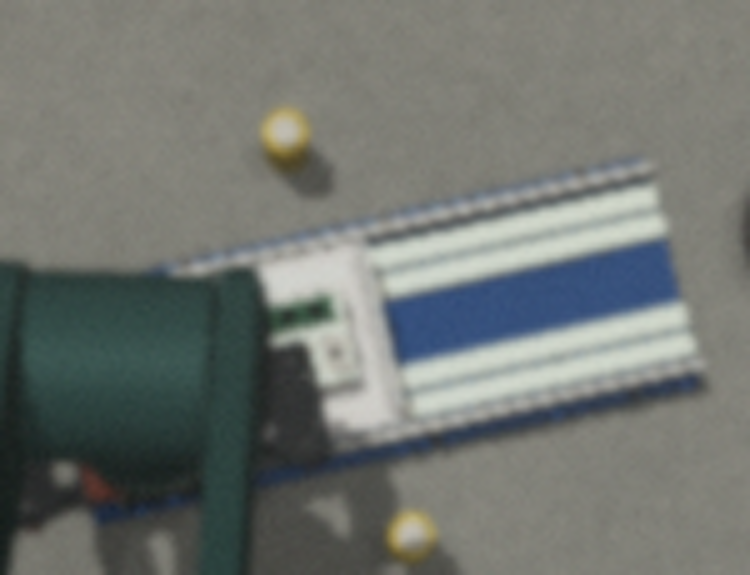

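Emit:
move_arm:
  moves:
    - {"slide":[0.4,0.5,0],"twist":0}
    - {"slide":[0.8,0.9,0],"twist":0}
    - {"slide":[1.2,1.2,0],"twist":0}
    - {"slide":[1.6,1.5,0],"twist":0}
    - {"slide":[2.0,1.8,0],"twist":0}

```text
t: 14.5
position: [557.3, 41.8, 64.7]
tool_rot: [0.994, 0.109, 0.0, -0.0]
force: [-2.4, 1.2, 0.1]
width: 0.7
```

```bash
python3 -c "
from go import *
rep()
for n,b in (('side',(265,180,385,320,5)),):
    s=manip.snapshot(n); np.save(f's_{n}.npy',s,allow_pickle=True); crop(s,*b,n+'13.png')"
```

```text
t 14.5 fix xyz [57.1 22.8 64.7] F fix [1.7 2.1 0.1] yaw toolx 0.2178 want 0.2193 w 0.7
```

View pics/side13.png

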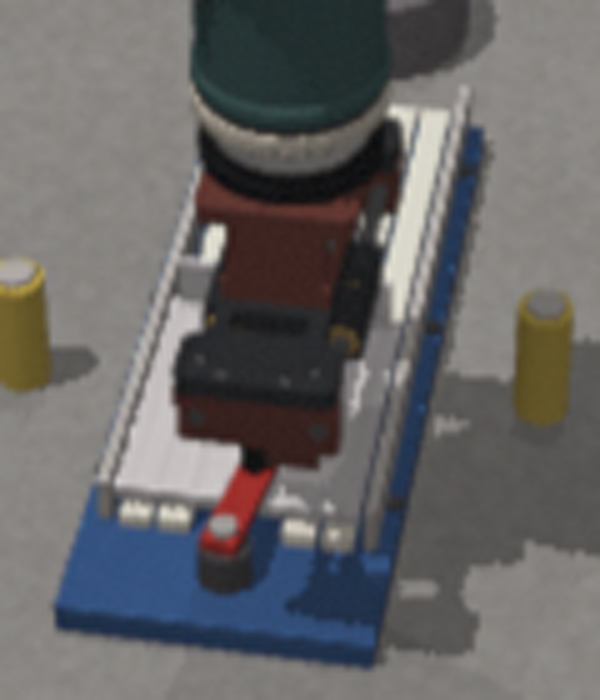

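Emit:
move_arm:
  moves:
    - {"slide":[0.2,0.1,0],"twist":0}
    - {"slide":[0.4,0.2,0],"twist":0}
    - {"slide":[0.5,0.2,0],"twist":0}

```text
t: 14.85
position: [562.1, 41.0, 64.7]
tool_rot: [0.994, 0.109, -0.0, 0.0]
force: [-2.1, -1.5, -0.2]
width: 0.2
```

Emit:
move_arm:
  moves:
    - {"slide":[0.1,0,0],"twist":0}
    - {"slide":[0.1,0,0],"twist":0}

```text
t: 15.05
position: [563.2, 41.2, 64.7]
tool_rot: [0.994, 0.109, 0.0, 0.0]
force: [-0.2, -0.8, 0.5]
width: 0.4
```

```bash
python3 -c "
from go import *
rep()"
```

```text
t 15.05 fix xyz [55.3 17.1 64.7] F fix [-0.7  0.3  0.5] yaw toolx 0.218 want 0.2193 w 0.4
```

Continuing in 1 mm steps until the stop is felt.

Emit:
move_arm:
  moves:
    - {"slide":[0.1,0,0],"twist":0}
    - {"slide":[0.2,0,0],"twist":0}
    - {"slide":[0.2,0,0],"twist":0}

```text
t: 15.35
position: [564.3, 41.6, 64.6]
tool_rot: [0.994, 0.109, -0.001, 0.0]
force: [-3.9, -3.1, 2.2]
width: 0.5
```

```bash
python3 -c "
from go import *
rep()
for n,b in (('side',(265,180,385,320,5)),):
    s=manip.snapshot(n); np.save(f's_{n}.npy',s,allow_pickle=True); crop(s,*b,n+'14.png')"
```

```text
t 15.35 fix xyz [55.3 15.9 64.6] F fix [-2.2  4.5  2.2] yaw toolx 0.218 want 0.2193 w 0.5
```

View pics/side14.png

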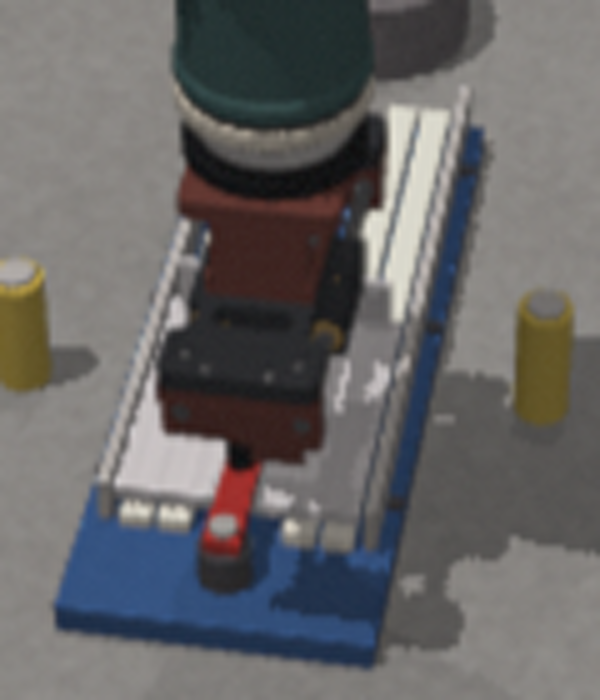

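```bash
python3 -c "
from h import *
q=np.load('q.npy'); s=np.load('s_side.npy',allow_pickle=True).item()
for a in (1.3,1.4,1.5,1.57):
    ph=np.pi/2+a; P=[(95,0,44.5),(95+42*np.cos(ph),42*np.sin(ph),44.5),(95+42*np.cos(ph),42*np.sin(ph),74.5)]
    print(a,np.round((proj(s,fw(q,P))+q[5:7]-[265,180]+.5)*5-.5).tolist())"
```

```text
1.3 [[225.0, 528.0], [268.0, 466.0], [267.0, 416.0]]
1.4 [[225.0, 528.0], [259.0, 464.0], [258.0, 414.0]]
1.5 [[225.0, 528.0], [250.0, 462.0], [249.0, 412.0]]
1.57 [[225.0, 528.0], [244.0, 461.0], [242.0, 411.0]]
```

Emit:
move_arm:
  moves:
    - {"slide":[-0.5,-0.2,0],"twist":0}
    - {"slide":[-1.5,-0.5,0],"twist":0}
    - {"slide":[-2,-0.8,-3],"twist":0}
    - {"slide":[-2,-0.8,-7],"twist":0}
    - {"slide":[-2,-0.8,-11],"twist":0}

```text
t: 15.9
position: [542.5, 45.7, 175.5]
tool_rot: [0.994, 0.109, -0.0, -0.0]
force: [-0.0, 0.8, 0.2]
width: 0.7
```

Emit:
move_arm:
  moves:
    - {"slide":[-1,-4.5,0],"twist":0}
    - {"slide":[-2,-9,0],"twist":0}
    - {"slide":[-3,-13.5,0],"twist":0}
    - {"slide":[-4,-18,0],"twist":0}
    - {"slide":[-4,-22,0],"twist":0}

```text
t: 16.4
position: [454.5, 253.0, 174.8]
tool_rot: [0.994, 0.109, -0.0, -0.0]
force: [1.0, -0.0, -0.1]
width: 0.4
```

```bash
python3 -c "
from go import *
rep()
for n,b in (('side',(265,180,385,320,5)),('top',(245,175,395,270,5))):
    s=manip.snapshot(n); np.save(f's_{n}.npy',s,allow_pickle=True); crop(s,*b,n+'15.png')
rep()"; python3 bd.py side 278 210 358 300 5 1 b15.png
```

```text
t 16.4 fix xyz [285.6  77.2 174.8] F fix [-0.2 -0.9 -0.1] yaw toolx 0.2181 want 0.2193 w 0.4
t 16.5 fix xyz [287.9  75.8 175. ] F fix [ 0.  -0.2 -0.5] yaw toolx 0.2222 want 0.2193 w 0.4
```

View pics/b15.png

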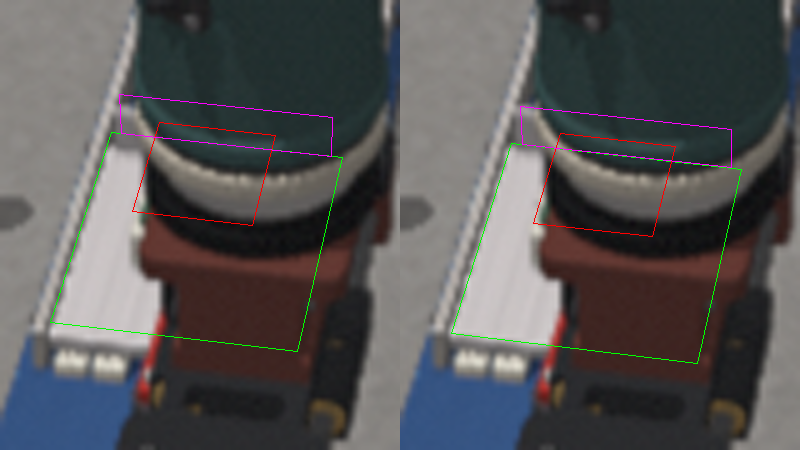

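View pics/top15.png

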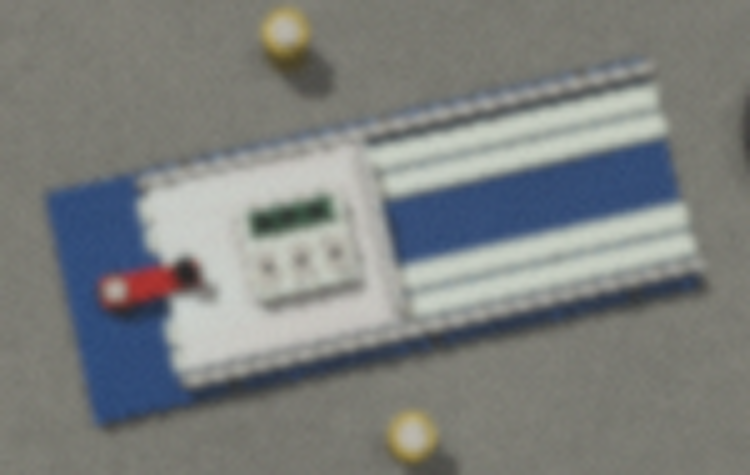

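View pics/side15.png

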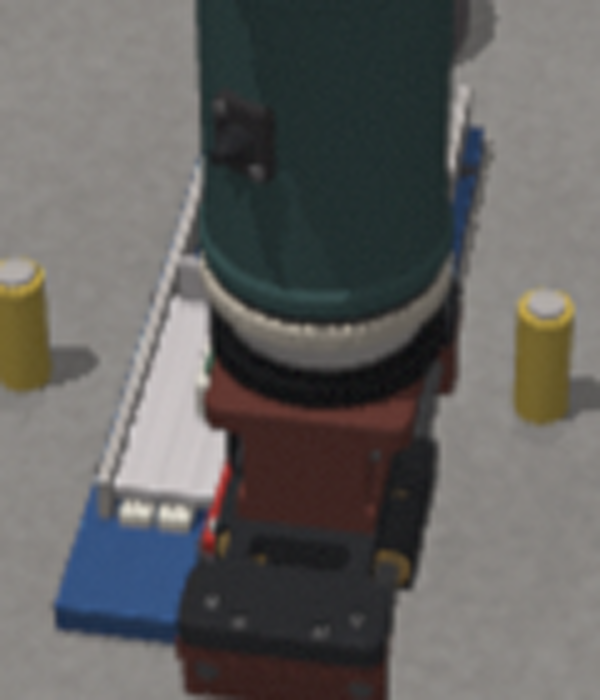

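Emit:
move_arm:
  moves:
    - {"slide":[0,0,0],"twist":0}
    - {"slide":[0,0,0],"twist":0}
    - {"slide":[0,0,0],"twist":0}

```text
t: 16.8
position: [457.4, 250.3, 174.7]
tool_rot: [0.994, 0.108, 0.0, 0.0]
force: [-0.2, 0.3, -0.5]
width: 0.7
```

```bash
python3 -c "
from go import *
rep(); print(manip.hand_in())"
```

```text
t 16.8 fix xyz [282.3  74.9 174.7] F fix [ 0.4  0.1 -0.5] yaw toolx 0.2162 want 0.2193 w 0.7
the job is handed in; nothing more can be done
None
```

The board is in the notches and the latch is over its front edge. I handed the job in at about 17 s, and it gave no verdict.

**Board:** I pushed it along the rails with the closed fingertips, at about 30 mm/s and slower (about 10 mm/s) near the end. Sliding took 3 to 5 N. Near the end the push force fell to about 3 N and the vertical force shifted slightly, and the pictures then showed the board lower. I pulled back and checked it before touching the latch.

**Latch:** I pushed its post round from about -0.29 rad until the force rose to about 4.5 N at the stop.

**Last checks:**
- **Latch angle:** the last top picture shows the bar along the fixture's -x over the board, at about 1.57 rad.
- **Neighbours:** both yellow cells look unmoved; I did not check the other loose things again.
- **Arm:** it is well clear, with no force on the tool.

**What disagreed:** once the board was in, the top picture put it at x of about 0 to 2 mm. The side picture fitted the dropped height only at about 3 to 4 mm, and the last finger position gave about 3.6 mm. All are within the 6 mm limit, and I put the gap down to camera calibration. In the last side picture the arm hid most of the board.

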